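Scan the parts box behind the bottle

TASK

Book the orange parts box into stock: move the squeeze bottle that stands in front of it out of the way, standing it upright in the grey paint tray. Then take the scanner from its dock and, without touching the easel or the box, point its lens squarely at the middle of the orange box's code label from about 7 cm away and hold it steady for two seconds. Finally put the scanner back in its dock, lens down, without spilling the bottle or disturbing the other jars and tools.

Things in the scene. Friction and masses are not known exactly. Their poses are not given: they have to be found in the camera images.
- bottle: white squeeze bottle with a green band and green nozzle, standing in front of the orange box and blocking the way to its label; round body 40 mm across up to 122 mm high, then a narrow nozzle up to 150 mm; 120 g. Origin: centre of its underside, z up along the bottle.
- tray: dark grey open paint tray, fixed, 150 (x) by 120 (y) mm, rim 22 mm high, walls and floor about 4 mm. Two paint jars stand in its +x half; its -x half is empty (middle of the free part: x = -30 mm, y = 0 in its frame). Origin: centre of its underside on the table, z up.
- scanner: hand-held code scanner, an upright bar 156 mm long standing lens down in its dock; head (the lowest 38 mm) yellow, 32 mm square; grip from 38 to 147 mm above the lens black, 26 mm square; small yellow end cap 16 mm square above it; 140 g. Origin: centre of the lens face (the underside), z runs from the lens up along the bar, x and y are square to the grip's flat faces; it looks along its -z.
- lens (a point): centre of the scanner's red lens (its origin point), on the end face of the head.
- dock: black charging dock, fixed: a base plate 100 mm square and 6 mm thick with a square well in its middle, 46 mm wide inside, its floor 6 mm and its rim 46 mm above the table. Origin: centre of its underside, z up, x and y along the well's walls.
- easel_orange: fixed plywood easel, 110 mm wide (y), carrying a white parts box with an orange lid that slopes up away from the robot at 40 degrees; about 120 mm deep, top edge about 95 mm high; its two back legs are painted orange. Origin: on the table under the lower front edge of the board, z up, x towards its back.
- label_orange: white label 44 by 60 mm with a black square code, on the orange lid, the target. Origin: its centre, about 65 mm above the table. z stands out square from the label (40 degrees from vertical, towards the easel's front), x runs up the slope, y across it.
- easel_blue: the same easel with a blue-lidded box and blue back legs and the same kind of label; not to be scanned. Origin and axes as for the orange one.
- jar_red: paint jar with a red band in the tray, 32 mm across, 55 mm high. Origin: centre of its underside.
- jar_blue: paint jar with a blue band in the tray, same size. Origin: centre of its underside.
- jar_yellow: paint jar with a yellow band on the table, same size. Origin: centre of its underside.
- jar_green: paint jar with a green band on the table beside the easels, same size. Origin: centre of its underside.
- thinner: can with a blue label beside the easels, 52 mm across, 110 mm high. Origin: centre of its underside.
- tape: yellow roll of tape lying flat, 60 mm across, 18 mm high. Origin: centre of its underside.
- brush: paint brush lying on the table, 170 mm long. Origin: middle of its underside.
Not all that is in view belongs to the job. Of the things shaped like the dock, the black one is meant.

How it is judged:
By the outcome, as a careful person would: the job done as asked, in the order asked, and still so for the second after the job is handed in, with the robot touching nothing.
It also fails if it takes over 70 s, if anything falls off the work surface, if the arm or the gripper's body presses on something with over 40 N, if the wrist force passes 120 N, or if a joint passes its speed limit or range.

ROBOT

A 6-joint arm with a two-finger parallel gripper is mounted at the origin on the work surface. World frame = base frame: x ahead of the robot, y to its left, z up, the work surface at z = 0. Lengths are in mm, angles in rad, forces in N, time in s.
With the tool pointing down it reaches from about 275 to 750 mm from the base axis. Payload 10.2 kg.
Tool frame: the origin (TCP) lies between the finger pads; the fingertips stand ctrl.tips_ahead ahead of it and the grasp point (between the pads) lies 8 mm behind it (ctrl.tips_ahead is the distance from the TCP to the fingertips, in mm); z points along the fingers, y is the direction in which the jaws open and shut (so a half turn about z gives the same grasp; the last joint's range is limited). The gripper opens to 85 mm and grips with 20 to 120 N. Pads are 22 mm wide; open, the fingers measure 114 mm over their backs; the gripper's body (76 mm by 85 mm) begins 54 mm behind the grasp point. The pads swing forward as they close: fully open they stand 13 mm farther back than shut.
Start: joints at [-1.42, 0.313, 1.498, -0, 1.331, -0.223], TCP at [191.695, -488.758, 242.294] pointing down, gripper open.
Joint ranges: [-2.94, 2.94], [-0.97, 2.17], [0.19, 2.56], [-1.23, 4.37], [0.02, 3.11], [-2.88, 2.88]. Speed limits (rad/s): [2.39, 2.39, 3.01, 3.14, 3.14, 3.14].

INTERFACE

Orientations are given as a unit quaternion [w, x, y, z].
In Python, from rig import ctrl gives the robot as it stands. The module is installed in compiled form; this text tells all that it offers.
- The arm moves only by the tool move_arm, never from a script. Its argument "motion" is a list of rows, each an object with "offset": the shift along the tool's x, y, z in m, a list of three; "angular": the turn, a rotation vector about the tool's x, y, z in degrees, a list of three; "jaw": the finger opening in m, from 0 to 0.0854. In form: [{"offset": [tx, ty, tz], "angular": [ax, ay, az], "jaw": jaw}, ...]. A call has 1 to 5 rows; each row is the pose to reach, as a shift and turn from the pose commanded when the call began, along the tool's axes at that moment; what a row does not reach only later rows make up. A row lasts 1/8 s, in which the tool goes at most 62.5 mm and 10.7 degrees, less where a joint would pass 70% of its speed; a pose out of reach is approached as far as the arm can. A call with a gripper value outside its range is refused whole. The fingers move at their own pace and stop on an object; "squeeze" is the grip in N (left out, the last holds). Time passes only in rows, so rows that repeat a pose let the fingers close. It gives the time, the measured TCP pose, the force and the opening at its end, in the units of the state.
- ctrl.sense(): the state, without advancing time (a new reading comes with each control period).
- ctrl.capture(name): name is "scene" or "top" or "wrist"; returns a dict with "img" (384x512x3 uint8, red, green, blue), "intrinsics" (3x3 intrinsics, pixels), "k1" (the pictures are not rectified: a ray, as slopes to the right and down, at radius r is drawn at 1 + k1 r^2 times it, then the intrinsics apply), "rvec" (rotation vector, rad) and "tvec" (3), from world to camera coordinates, as OpenCV has them. Camera axes: x right, y down, z forward; pixel columns grow to the right and rows downward; lengths in mm; the calibration is good to about 2 mm. A picture is of the moment at which its call begins. There is no depth.
- ctrl.finish_job(): hands the job in, once; it reports no verdict.
The state is a dict: "time_s": time; "joints": joint angles; "dq": joint speeds; "tau": joint torques, N m; "eef_pos": TCP position; "ee_rot": TCP orientation; "force": force on the tool from outside, world axes, zero at the start; "wrist_torque": the same for the moment, N m; "grip_width": opening from 0.0 (shut) to 1.0 (fully open).
Only numpy, scipy, OpenCV 4.12 (cv2) and the standard library are available. Lean on these libraries where they do the work, as an engineer would, in place of code of your own. Each camera call takes 0.05 s, during which the arm holds its last target. There are 200 camera calls.

## Working session

There is one attempt and no reset: what is moved stays moved. The work goes in short steps, Python scripts to look and compute and a tool call to move; the robot and the scene stay as the last step left them, time stands still between calls to the robot, and variables do not carry over. Pictures are saved under pics/ and viewed, about 8 in all and at most 12, crops included, and the job is handed in when it is done.

Besides the shell and the picture viewer there is one more tool, called as name(argument=value, ...), one argument or row to a line, values as JSON. move_arm: Moves the arm, as the interface text tells. Its arguments: {"type":"object","properties":{"motion":{"type":"array","items":{"type":"object","properties":{"offset":{"type":"array","items":{"type":"number"}},"angular":{"type":"array","items":{"type":"number"}},"jaw":{"type":"number"}}}},"squeeze":{"type":"number"}},"required":["motion"]}

```bash
mkdir -p pics
cat > h.py <<'E'
import numpy as np, cv2
from rig import ctrl
from scipy.spatial.transform import Rotation as R
def cap(n,f=None):
    c=ctrl.capture(n)
    if f: cv2.imwrite('pics/'+f,cv2.cvtColor(c['img'],cv2.COLOR_RGB2BGR))
    return c
def ray(c,u,v):
    K=np.array(c['intrinsics']);k1=c['k1']
    d=cv2.undistortPoints(np.array([[[u,v]]],float),K,np.array([k1,0,0,0.]))[0,0]
    Rm=cv2.Rodrigues(np.array(c['rvec'],float))[0];t=np.array(c['tvec'],float).ravel()
    return -Rm.T@t, Rm.T@np.array([d[0],d[1],1])
def atz(c,u,v,z):
    o,d=ray(c,u,v); return o+d*(z-o[2])/d[2]
def proj(c,P):
    return cv2.projectPoints(np.array(P,float).reshape(-1,1,3),np.array(c['rvec'],float),np.array(c['tvec'],float),np.array(c['intrinsics']),np.array([c['k1'],0,0,0.]))[0][:,0]
def tri(a,b):
    (o1,d1),(o2,d2)=a,b
    A=np.stack([d1,-d2],1);s=np.linalg.lstsq(A,o2-o1,rcond=None)[0]
    p,q=o1+s[0]*d1,o2+s[1]*d2
    return (p+q)/2,np.linalg.norm(p-q)
def tool():
    s=ctrl.sense();return np.array(s['eef_pos']),R.from_quat(np.array(s['ee_rot'])[[1,2,3,0]])
E
python3 - <<'E'
from h import *
import pickle
cs={n:cap(n) for n in('scene','top','wrist')}
pickle.dump(cs,open('c0.pkl','wb'))
for n in('scene','top'):
    cv2.imwrite(f'pics/{n}0.png',cv2.resize(cv2.cvtColor(cs[n]['img'],cv2.COLOR_RGB2BGR),(800,600),interpolation=cv2.INTER_CUBIC))
    print(n,ray(cs[n],256,192),cs[n]['k1'])
s=ctrl.sense();print(s,ctrl.tips_ahead); print(tool()[1].as_matrix().round(3))
E
```

```text
scene (array([1063.40883477,  -71.5817958 ,  691.33486186]), array([-0.66466701,  0.1069133 , -0.73946966])) 0.005290315957079248
top (array([ 433.50213365,   -2.50546135, 1326.14127692]), array([ 0.05471119,  0.04181113, -0.99775246])) -0.13124062917717058
{'time_s': 0.15, 'joints': array([-1.42036977e+00,  3.13319766e-01,  1.49822110e+00,  1.06334197e-05,
        1.33101222e+00, -2.23406479e-01]), 'dq': array([-0.00053223, -0.00165104, -0.00278775, -0.00010422,  0.00094537,
        0.00115703]), 'tau': array([ 1.65351561e-03, -4.12366819e+01, -2.59797013e+01, -1.97659465e-04,
        3.24451685e-03,  2.33089213e-05]), 'eef_pos': array([ 191.68447505, -488.57174918,  241.88302314]), 'ee_rot': array([-4.79704749e-04,  9.82582031e-01,  1.85828744e-01,  2.26796092e-05]), 'force': array([ 0.83732253, -0.43185053, -0.74750457]), 'wrist_torque': array([0.02979211, 0.02941467, 0.02182026]), 'grip_width': 0.9966917277085315} 11.0
[[ 0.931  0.365 -0.   ]
 [ 0.365 -0.931  0.001]
 [ 0.    -0.001 -1.   ]]
```

View pics/scene0.png

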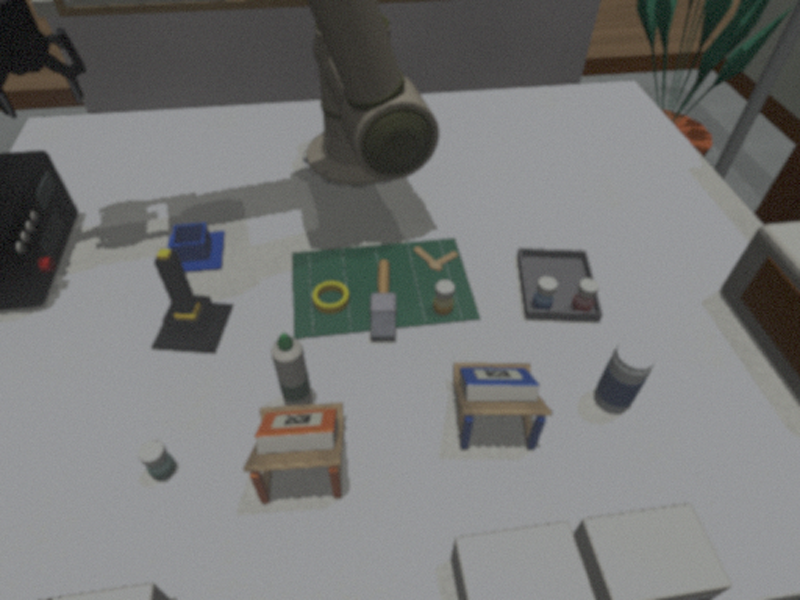

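View pics/top0.png

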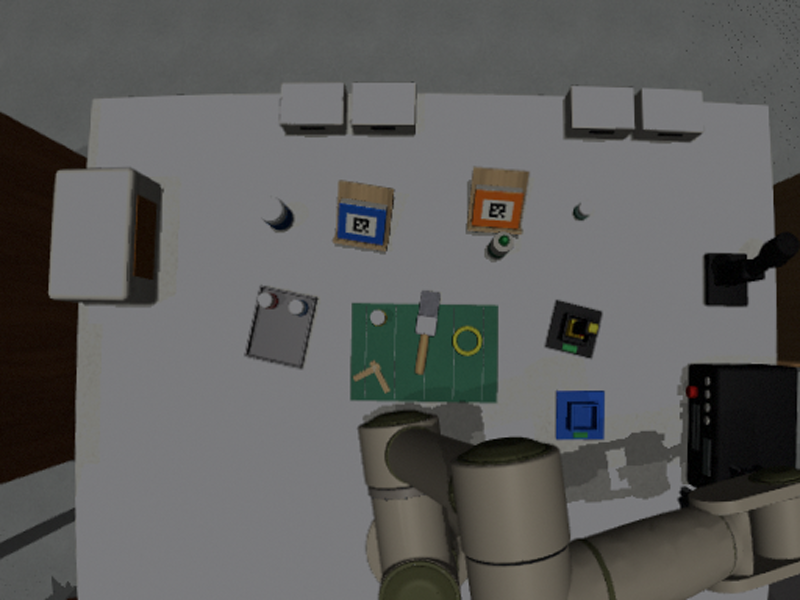

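The scene view shows the scanner in the black dock at (185,320), a blue decoy dock at (195,250), and the bottle at (290,370) in front of the orange easel at (300,435). The blue easel is at (500,400) and the tray at (560,285). In the top view these are: dock (574,328), bottle cap (504,241), orange label (497,209), tray (281,327). One enlarged crop of the top view next.

Run:
```python
from h import *
import pickle
cs=pickle.load(open('c0.pkl','rb'))
im=cv2.cvtColor(cs['top']['img'],cv2.COLOR_RGB2BGR)
im=np.clip(im.astype(float)*1.7,0,255).astype('uint8')
a=cv2.resize(im[100:240,285:395],None,fx=4.2,fy=4.2,interpolation=cv2.INTER_CUBIC)
b=cv2.resize(im[100:240,150:220],None,fx=4.2,fy=4.2,interpolation=cv2.INTER_CUBIC)
cv2.imwrite('pics/c1.png',np.hstack([a,b]));print(a.shape,b.shape)
```

```text
(588, 462, 3) (588, 294, 3)
```

View pics/c1.png

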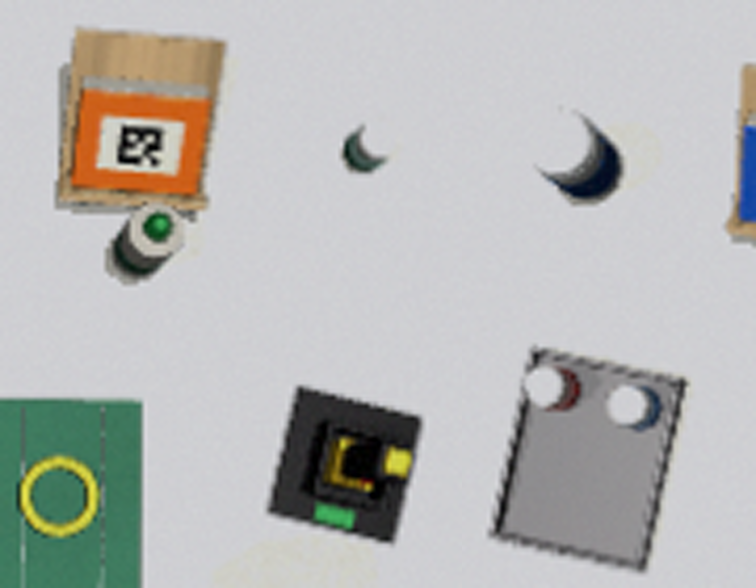

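Run:
```python
from h import *
import pickle
cs=pickle.load(open('c0.pkl','rb'));T=cs['top'];S=cs['scene']
A=lambda x,y:((x+.5)/4.2-.5+285,(y+.5)/4.2-.5+100)
B=lambda x,y:((x-462+.5)/4.2-.5+150,(y+.5)/4.2-.5+100)
C=lambda x,y:((x+.5)*.64-.5,(y+.5)*.64-.5)
np.set_printoptions(precision=1,suppress=True)
def f(n,p,z):
    print(n,atz(T,*p,z))
for q in[(103,116),(186,123),(178,177),(94,170),(140,146)]: f('label',A(*q),65)
f('nozzle',A(157,224),150);f('bodytop',A(154,230),122);f('botbase',A(128,262),0)
print(tri(ray(T,*A(157,224)),ray(S,*C(285,338))))
print('label tri',tri(ray(T,*A(140,146)),ray(S,*C(299,420))))
f('scap',A(398,460),162);print(tri(ray(T,*A(398,460)),ray(S,*C(163,254))))
D=[atz(T,*A(*q),6) for q in[(298,386),(422,416),(394,543),(269,511)]]
print('dock',np.mean(D,0),D);e=(D[0]-D[1])+(D[3]-D[2]);print(np.degrees(np.arctan2(-e[0],e[1])))
f('dockwellrim',A(347,460),46)
D=[atz(T,*B(*q),22) for q in[(535,347),(687,380),(645,570),(495,535)]]
print('tray',np.mean(D,0),D);e=(D[0]-D[1])+(D[3]-D[2]);print(np.degrees(np.arctan2(-e[0],e[1])))
for n,q in [('easel fl',(58,205)),('easel fr',(206,210)),('bl',(80,28)),('br',(226,40))]: f(n,A(*q),15 if 'f' in n else 95)
```

```text
label [ 705.8 -110.2   65. ]
label [ 701.7 -171.4   65. ]
label [ 661.3 -165.6   65. ]
label [ 665.4 -103.9   65. ]
label [ 683.9 -137.5   65. ]
nozzle [ 613.2 -140.4  150. ]
bodytop [ 613.2 -141.6  122. ]
botbase [ 606.3 -135.9    0. ]
(array([ 614.3, -142.5,  143.4]), np.float64(2.6798015482054165))
label tri (array([ 684.3, -138. ,   62.7]), np.float64(0.5093137048322659))
scap [ 454.5 -303.4  162. ]
(array([ 454.8, -305.4,  158.8]), np.float64(2.25829737917589))
dock [ 453.8 -303.6    6. ] [array([ 512.6, -266.3,    6. ]), array([ 491.2, -362.2,    6. ]), array([ 394.1, -341.1,    6. ]), array([ 417.1, -244.8,    6. ])]
-13.020050186039274
dockwellrim [ 456.1 -295.2   46. ]
tray [448.  293.4  22. ] [array([531.7, 338.5,  22. ]), array([508.3, 220.5,  22. ]), array([364.1, 249.1,  22. ]), array([387.8, 365.5,  22. ])]
-11.357500094687722
easel fl [647.2 -80.7  15. ]
easel fr [ 645.3 -193.6   15. ]
bl [763.7 -90.6  95. ]
br [ 756.9 -196.3   95. ]
```

Run:
```python
from h import *
import pickle
w=pickle.load(open('c0.pkl','rb'))['wrist'];p,r=tool()
np.set_printoptions(precision=3,suppress=True)
o,d=ray(w,256,192);print(r.inv().apply(o-p),r.inv().apply(d),w['intrinsics'],w['k1'])
def go(t,yaw=None):
    print(r.inv().apply(np.array(t)-p)/1000)
go([440,-300,290]);go([585,-136,260])
```

```text
[  68.365    1.432 -131.247] [-0.279 -0.004  0.96 ] [[283.092   0.    256.996]
 [  0.    283.092 188.894]
 [  0.      0.      1.   ]] -0.01277354086083337
[ 0.3   -0.085 -0.048]
[ 0.495 -0.185 -0.018]
```

move_arm(
  motion=[
    {"offset": [0.06, -0.017, -0.012], "angular": [0, 0, 0], "jaw": 0.085},
    {"offset": [0.12, -0.034, -0.024], "angular": [0, 0, 0], "jaw": 0.085},
    {"offset": [0.18, -0.051, -0.036], "angular": [0, 0, 0], "jaw": 0.085},
    {"offset": [0.24, -0.068, -0.048], "angular": [0, 0, 0], "jaw": 0.085},
    {"offset": [0.28, -0.08, -0.048], "angular": [0, 0, 0], "jaw": 0.085},
  ],
)

```text
time_s: 0.78
eef_pos: [424.9, -310.4, 291.0]
ee_rot: [0.001, 0.982, 0.186, 0.0]
force: [-0.3, -1.2, -0.5]
grip_width: 0.995
```

Run:
```python
from h import *
import pickle
c=cap('wrist');pickle.dump(c,open('wd.pkl','wb'));print(tool()[0],tool()[1].as_matrix())
cv2.imwrite('pics/wd.png',cv2.resize(cv2.cvtColor(np.clip(c['img']*1.4,0,255).astype('uint8'),cv2.COLOR_RGB2BGR),(800,600),interpolation=cv2.INTER_CUBIC))
```

```text
[ 427.57985203 -307.51050987  290.61469848] [[ 9.29407338e-01  3.69050062e-01  2.01299807e-03]
 [ 3.69048653e-01 -9.29409490e-01  1.04504421e-03]
 [ 2.25657314e-03 -2.28377534e-04 -9.99997428e-01]]
```

move_arm(
  motion=[
    {"offset": [0.05, -0.03, 0.0], "angular": [0, 0, 0]},
    {"offset": [0.1, -0.06, 0.0], "angular": [0, 0, 0]},
    {"offset": [0.15, -0.09, 0.01], "angular": [0, 0, 0]},
    {"offset": [0.2, -0.105, 0.02], "angular": [0, 0, 0]},
    {"offset": [0.2, -0.105, 0.02], "angular": [0, 0, 0]},
  ],
)

```text
schema error: expected keys offset, angular, jaw
```

Run:
```python
from h import *
import pickle
c=cap('wrist');pickle.dump(c,open('wb.pkl','wb'));print(tool()[0],tool()[1].as_matrix())
cv2.imwrite('pics/wb.png',cv2.resize(cv2.cvtColor(np.clip(c['img']*1.4,0,255).astype('uint8'),cv2.COLOR_RGB2BGR),(800,600),interpolation=cv2.INTER_CUBIC))
```

```text
[ 425.62654704 -309.34301152  290.23342815] [[ 9.29215604e-01  3.69537580e-01  5.80879379e-04]
 [ 3.69537241e-01 -9.29215717e-01  6.15158022e-04]
 [ 7.67086256e-04 -3.56957870e-04 -9.99999642e-01]]
```

View pics/wd.png

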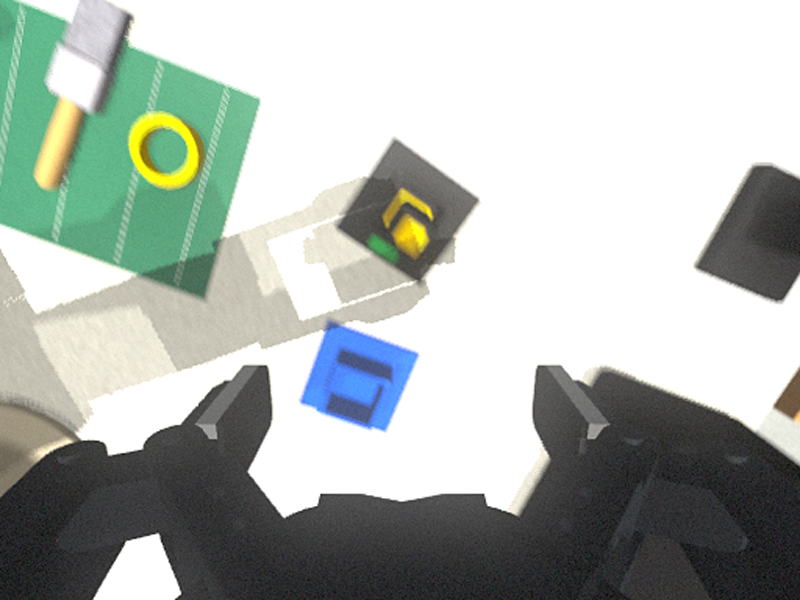

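View pics/wb.png

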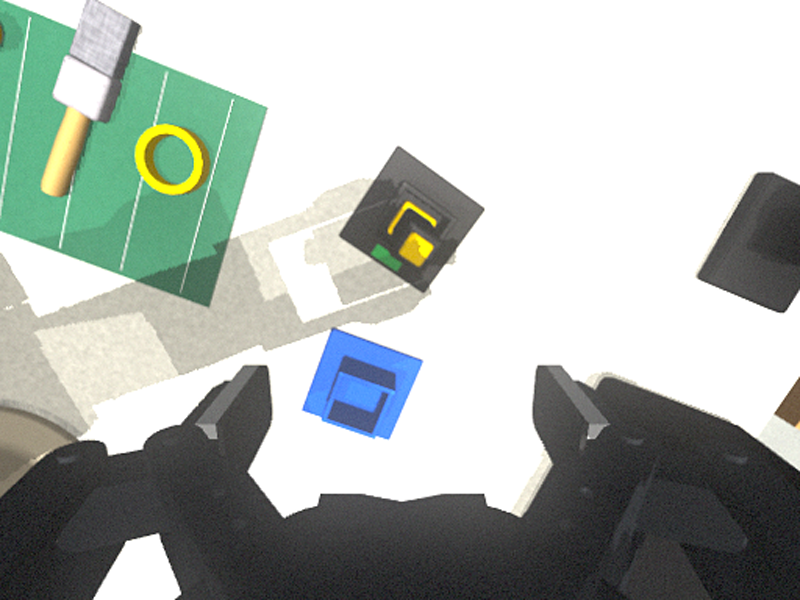

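The second wrist picture is sharp: black dock at (412,220), scanner cap at (417,248), blue decoy dock at (362,383). The second move was refused for a missing key, so I send it again to go to the bottle.

move_arm(
  motion=[
    {"offset": [0.05, -0.03, 0.0], "angular": [0, 0, 0], "jaw": 0.085},
    {"offset": [0.1, -0.06, 0.0], "angular": [0, 0, 0], "jaw": 0.085},
    {"offset": [0.15, -0.08, 0.01], "angular": [0, 0, 0], "jaw": 0.085},
    {"offset": [0.2, -0.1, 0.02], "angular": [0, 0, 0], "jaw": 0.085},
    {"offset": [0.2, -0.1, 0.02], "angular": [0, 0, 0], "jaw": 0.085},
  ],
)

```text
time_s: 1.5
eef_pos: [573.8, -143.9, 268.6]
ee_rot: [-0.001, 0.982, 0.188, -0.001]
force: [-0.6, 0.3, 0.3]
grip_width: 0.994
```

move_arm(
  motion=[
    {"offset": [0, 0, 0], "angular": [0, 0, 0], "jaw": 0.085},
  ],
)

```text
time_s: 1.62
eef_pos: [572.4, -146.6, 270.1]
ee_rot: [-0.0, 0.983, 0.186, -0.0]
force: [-0.3, -1.3, -0.5]
grip_width: 0.995
```

Run:
```python
from h import *
import pickle
d=pickle.load(open('wb.pkl','rb'));pickle.dump(d,open('wd.pkl','wb'))
c=cap('wrist');pickle.dump(c,open('wb.pkl','wb'));print(tool()[0])
f=lambda c:cv2.cvtColor(c['img'],cv2.COLOR_RGB2BGR)
a=cv2.resize(f(c),(640,480),interpolation=cv2.INTER_CUBIC)
b=cv2.resize(f(d)[85:195,210:320],(560,560),interpolation=cv2.INTER_CUBIC) #5.0909
cv2.imwrite('pics/wb2.png',a);cv2.imwrite('pics/wd2.png',b)
```

```text
[ 572.2620308  -146.98456145  270.43087119]
```

View pics/wb2.png

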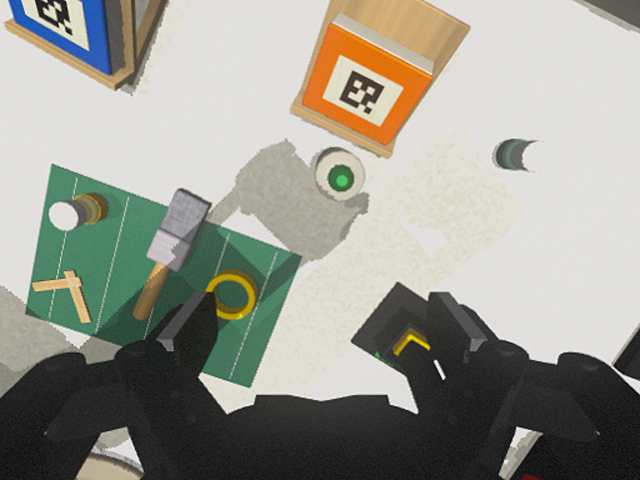

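View pics/wd2.png

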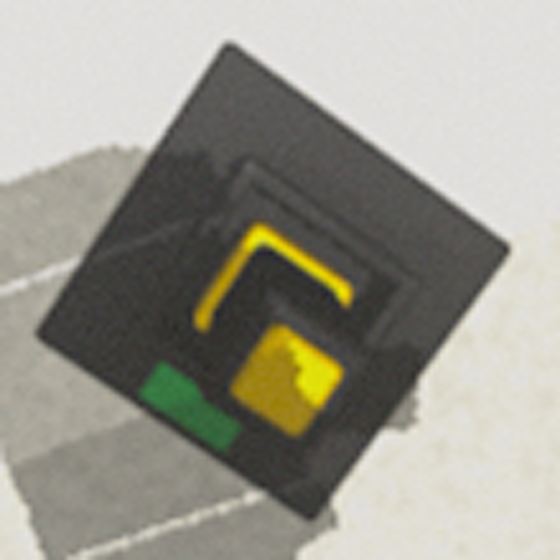

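Wrist view: bottle nozzle at (341,180) and label code at (361,91). In the dock crop the scanner's yellow cap is at (287,380), square with corners (276,323), (345,376), (296,438), (231,386). The dock is the black one.

Run:
```python
from h import *
import pickle
np.set_printoptions(precision=1,suppress=True)
d=pickle.load(open('wd.pkl','rb'));b=pickle.load(open('wb.pkl','rb'));T=pickle.load(open('c0.pkl','rb'))['top']
D=lambda x,y:((x+.5)/(560/110)-.5+210,(y+.5)/(560/110)-.5+85)
W=lambda x,y:((x+.5)*.8-.5,(y+.5)*.8-.5)
A=lambda x,y:((x+.5)/4.2-.5+285,(y+.5)/4.2-.5+100)
def sq(n,c,P,z):
    Q=[atz(c,*p,z) for p in P];m=np.mean(Q,0)
    e=[(Q[i+1-4]-Q[i])[:2] for i in range(4)]
    print(n,m,[np.linalg.norm(x) for x in e],[np.degrees(np.arctan2(x[1],x[0]))%90 for x in e])
sq('cap',d,[D(*q) for q in[(276,323),(345,376),(296,438),(231,386)]],162)
sq('dock',d,[D(*q) for q in[(229,42),(511,248),(315,521),(38,335)]],6)
print('headcorner',atz(d,*D(260,225),44))
print('noz',atz(b,*W(341,180),150),tri(ray(b,*W(341,180)),ray(T,*A(157,224))))
print('bodytop',atz(b,*W(340,172),122))
print('label',atz(b,*W(361,91),65),tri(ray(b,*W(361,91)),ray(T,*A(140,146))))
p,r=tool()
print(r.inv().apply(np.array([612,-141,105])-p))
# label corners image pts by model
s,y=np.radians(40),np.radians(-4)
L=np.array([684,-138,64.])
X=R.from_euler('z',-4,degrees=True).as_matrix()@np.array([np.cos(s),0,np.sin(s)]);Y=np.array([np.sin(-y),np.cos(y),0])
for c,k in((b,1.25),):print((proj(c,[L+22*i*X+30*j*Y for i,j in((1,1),(1,-1),(-1,-1),(-1,1))])+.5)*k)
```

```text
cap [ 453.9 -307.5  162. ] [np.float64(15.860819969729727), np.float64(14.476637641681588), np.float64(15.357650803150774), np.float64(14.047320531097535)] [np.float64(74.27891897015671), np.float64(74.19355504029289), np.float64(72.64546380435077), np.float64(76.26911173954011)]
dock [ 453.9 -308.4    6. ] [np.float64(97.49759431337517), np.float64(97.21947215910654), np.float64(98.0643263069897), np.float64(97.60668421681824)] [np.float64(76.82379742375807), np.float64(77.40433569448734), np.float64(77.05242343278582), np.float64(77.06980631354779)]
headcorner [ 471.9 -296.6   44. ]
noz [ 614.7 -146.5  150. ] (array([ 614.2, -144.4,  141.6]), np.float64(5.901210373219289))
bodytop [ 617.7 -146.1  122. ]
label [ 686.5 -141.3   65. ] (array([ 695.9, -144.4,    2.9]), np.float64(0.6817229429882411))
[ 39.2   8.9 165.4]
[[335.4  54.8]
 [398.9  88. ]
 [375.6 126.4]
 [318.5  97.5]]
```

move_arm(
  motion=[
    {"offset": [0.02, 0.006, 0.03], "angular": [0, 0, 0], "jaw": 0.085},
    {"offset": [0.04, 0.012, 0.06], "angular": [0, 0, 0], "jaw": 0.085},
    {"offset": [0.04, 0.012, 0.1], "angular": [0, 0, 0], "jaw": 0.085},
    {"offset": [0.04, 0.012, 0.145], "angular": [0, 0, 0], "jaw": 0.085},
    {"offset": [0.04, 0.012, 0.173], "angular": [0, 0, 0], "jaw": 0.085},
  ],
)

```text
time_s: 2.3
eef_pos: [613.2, -143.7, 95.6]
ee_rot: [-0.0, 0.983, 0.185, -0.001]
force: [-0.6, 0.2, 0.6]
grip_width: 0.996
```

move_arm(
  motion=[
    {"offset": [0, 0, 0], "angular": [0, 0, 0], "jaw": 0.055},
    {"offset": [0, 0, 0], "angular": [0, 0, 0], "jaw": 0.045},
    {"offset": [0, 0, 0], "angular": [0, 0, 0], "jaw": 0.03},
    {"offset": [0, 0, 0], "angular": [0, 0, 0], "jaw": 0.03},
    {"offset": [0, 0, 0], "angular": [0, 0, 0], "jaw": 0.03},
  ],
  squeeze=30,
)

```text
time_s: 2.92
eef_pos: [615.4, -143.3, 99.4]
ee_rot: [0.001, 0.983, 0.186, 0.002]
force: [0.2, -2.0, 6.9]
grip_width: 0.459
```

Run:
```python
from h import *
s=ctrl.sense();print(s['eef_pos'],s['grip_width']*85.4,s['force'])
c=cap('scene');T=cap('top');S=c
f=lambda c:cv2.cvtColor(c['img'],cv2.COLOR_RGB2BGR)
cv2.imwrite('pics/g1.png',cv2.resize(f(c)[180:330,110:270],(800,600)))
```

```text
[ 615.35233931 -143.29220386   99.4241147 ] 39.23349904904637 [ 0.15294945 -1.96691078  6.9470669 ]
```

View pics/g1.png

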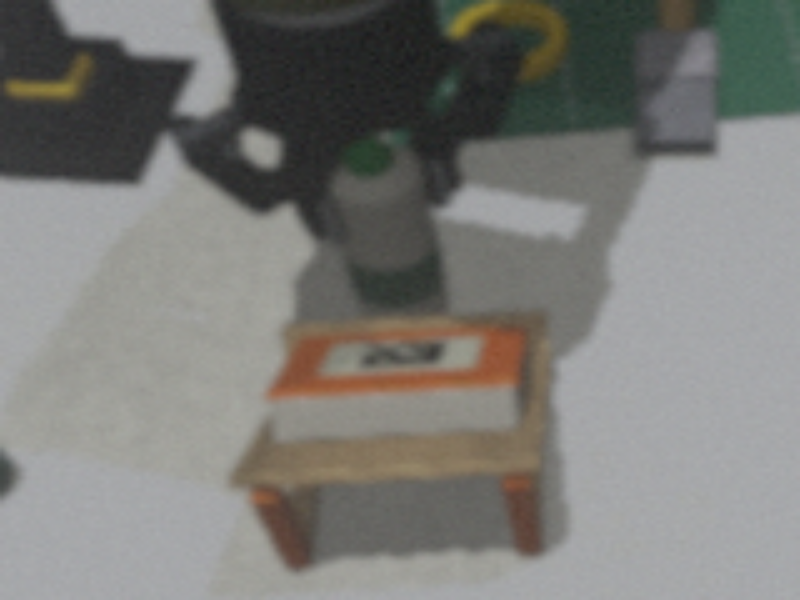

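The bottle is held at 39 mm opening. Next: lift, carry to the tray and lower.

move_arm(
  motion=[
    {"offset": [0, 0, -0.02], "angular": [0, 0, 0], "jaw": 0.03},
    {"offset": [0, 0, -0.05], "angular": [0, 0, 0], "jaw": 0.03},
    {"offset": [0, 0, -0.08], "angular": [0, 0, 0], "jaw": 0.03},
    {"offset": [0, -0.02, -0.09], "angular": [0, 0, 0], "jaw": 0.03},
    {"offset": [-0.002, -0.05, -0.09], "angular": [0, 0, 0], "jaw": 0.03},
  ],
)

```text
time_s: 3.65
eef_pos: [593.7, -95.4, 187.4]
ee_rot: [-0.0, 0.983, 0.186, 0.0]
force: [-0.3, 0.5, -1.0]
grip_width: 0.461
```

move_arm(
  motion=[
    {"offset": [-0.002, -0.04, 0], "angular": [0, 0, 0], "jaw": 0.03},
    {"offset": [-0.004, -0.08, 0], "angular": [0, 0, 0], "jaw": 0.03},
    {"offset": [-0.006, -0.12, 0], "angular": [0, 0, 0], "jaw": 0.03},
    {"offset": [-0.008, -0.16, 0], "angular": [0, 0, 0], "jaw": 0.03},
    {"offset": [-0.01, -0.2, 0], "angular": [0, 0, 0], "jaw": 0.03},
  ],
)

```text
time_s: 4.28
eef_pos: [510.0, 88.0, 186.6]
ee_rot: [-0.0, 0.983, 0.186, -0.001]
force: [0.7, 0.4, -1.4]
grip_width: 0.461
```

move_arm(
  motion=[
    {"offset": [-0.002, -0.04, 0], "angular": [0, 0, 0], "jaw": 0.03},
    {"offset": [-0.004, -0.08, 0], "angular": [0, 0, 0], "jaw": 0.03},
    {"offset": [-0.006, -0.12, 0], "angular": [0, 0, 0], "jaw": 0.03},
    {"offset": [-0.008, -0.16, 0], "angular": [0, 0, 0], "jaw": 0.03},
    {"offset": [-0.009, -0.19, 0], "angular": [0, 0, 0], "jaw": 0.03},
  ],
)

```text
time_s: 4.9
eef_pos: [431.8, 261.2, 186.6]
ee_rot: [-0.0, 0.982, 0.187, -0.001]
force: [0.0, 0.1, -1.0]
grip_width: 0.454
```

move_arm(
  motion=[
    {"offset": [0, -0.02, 0], "angular": [0, 0, 0], "jaw": 0.03},
    {"offset": [0, -0.035, 0], "angular": [0, 0, 0], "jaw": 0.03},
    {"offset": [0, -0.043, 0], "angular": [0, 0, 0], "jaw": 0.03},
    {"offset": [0, -0.043, 0], "angular": [0, 0, 0], "jaw": 0.03},
    {"offset": [0, -0.043, 0], "angular": [0, 0, 0], "jaw": 0.03},
  ],
)

```text
time_s: 5.52
eef_pos: [418.7, 299.0, 187.2]
ee_rot: [0.0, 0.983, 0.185, -0.0]
force: [-0.4, -0.0, -2.0]
grip_width: 0.458
```

Run:
```python
from h import *
import pickle
p,r=tool();s=ctrl.sense();print(p,s['grip_width']*85.4,s['force'],s['joints'],r.as_matrix().round(3))
print(r.inv().apply(np.array([418.5,299,103])-p))
c=cap('scene');T=cap('top');pickle.dump((c,T),open('t1.pkl','wb'))
f=lambda c:cv2.cvtColor(c['img'],cv2.COLOR_RGB2BGR)
cv2.imwrite('pics/t1.png',np.hstack([cv2.resize(f(c)[120:220,300:400],(400,400)),cv2.resize(f(T)[170:250,145:225],(400,400))]))
```

```text
[418.70498307 299.03036726 187.22880843] 39.0914027118907 [-0.41371039 -0.00312701 -1.97807912] [ 3.92233967e-01  3.40289271e-01  1.61007024e+00 -1.33482054e-04
  1.19136720e+00  1.58994841e+00] [[ 0.931  0.365 -0.   ]
 [ 0.365 -0.931 -0.   ]
 [-0.     0.    -1.   ]]
[-1.90858257e-01 -5.71025791e-02  8.42288277e+01]
```

View pics/t1.png

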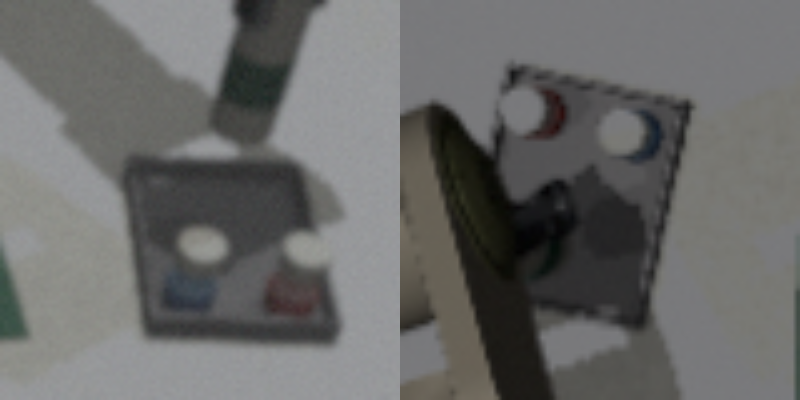

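The bottle hangs upright over the empty half of the tray: bottom at (243,135) in the left panel, jars at (190,250) and (295,260). Lowering it.

move_arm(
  motion=[
    {"offset": [0, 0, 0.02], "angular": [0, 0, 0], "jaw": 0.03},
    {"offset": [0, 0, 0.045], "angular": [0, 0, 0], "jaw": 0.03},
    {"offset": [0, 0, 0.065], "angular": [0, 0, 0], "jaw": 0.03},
    {"offset": [0, 0, 0.078], "angular": [0, 0, 0], "jaw": 0.03},
    {"offset": [0, 0, 0.082], "angular": [0, 0, 0], "jaw": 0.03},
  ],
)

```text
time_s: 6.25
eef_pos: [418.5, 299.3, 104.8]
ee_rot: [0.0, 0.983, 0.186, -0.0]
force: [0.2, 0.1, -1.3]
grip_width: 0.455
```

move_arm(
  motion=[
    {"offset": [0, 0, 0.001], "angular": [0, 0, 0], "jaw": 0.03},
    {"offset": [0, 0, 0.002], "angular": [0, 0, 0], "jaw": 0.03},
    {"offset": [0, 0, 0.002], "angular": [0, 0, 0], "jaw": 0.03},
  ],
)

```text
time_s: 6.62
eef_pos: [418.7, 299.6, 103.7]
ee_rot: [-0.0, 0.983, 0.186, 0.0]
force: [-0.2, 1.0, -2.2]
grip_width: 0.458
```

move_arm(
  motion=[
    {"offset": [0, 0, 0.001], "angular": [0, 0, 0], "jaw": 0.03},
    {"offset": [0, 0, 0.0015], "angular": [0, 0, 0], "jaw": 0.03},
    {"offset": [0, 0, 0.0015], "angular": [0, 0, 0], "jaw": 0.03},
  ],
)

```text
time_s: 7.0
eef_pos: [419.3, 299.8, 103.3]
ee_rot: [-0.0, 0.983, 0.186, 0.001]
force: [-2.2, -2.2, 10.2]
grip_width: 0.461
```

move_arm(
  motion=[
    {"offset": [0, 0, -0.001], "angular": [0, 0, 0], "jaw": 0.042},
    {"offset": [0, 0, -0.001], "angular": [0, 0, 0], "jaw": 0.05},
    {"offset": [0, 0, -0.001], "angular": [0, 0, 0], "jaw": 0.07},
    {"offset": [0, 0, -0.001], "angular": [0, 0, 0], "jaw": 0.085},
    {"offset": [0, 0, -0.001], "angular": [0, 0, 0], "jaw": 0.085},
  ],
)

```text
time_s: 7.62
eef_pos: [418.5, 299.5, 102.8]
ee_rot: [-0.0, 0.983, 0.186, -0.0]
force: [0.7, -0.2, 0.1]
grip_width: 0.996
```

move_arm(
  motion=[
    {"offset": [0, 0, -0.03], "angular": [0, 0, 0], "jaw": 0.085},
    {"offset": [0, 0, -0.08], "angular": [0, 0, 0], "jaw": 0.085},
    {"offset": [0, 0, -0.13], "angular": [0, 0, 0], "jaw": 0.085},
    {"offset": [0, 0, -0.18], "angular": [0, 0, 0], "jaw": 0.085},
    {"offset": [0, 0, -0.19], "angular": [0, 0, 0], "jaw": 0.085},
  ],
)

```text
time_s: 8.25
eef_pos: [419.2, 299.8, 295.9]
ee_rot: [-0.001, 0.983, 0.186, 0.003]
force: [-0.3, 0.9, -1.0]
grip_width: 0.995
```

Run:
```python
from h import *
import pickle
np.set_printoptions(precision=3,suppress=True)
p,r=tool();s=ctrl.sense();print(p,s['joints'],r.as_matrix())
c=cap('scene');w=cap('wrist');pickle.dump((c,w),open('t2.pkl','wb'))
f=lambda c:cv2.cvtColor(c['img'],cv2.COLOR_RGB2BGR)
cv2.imwrite('pics/t2.png',np.hstack([cv2.resize(f(c)[120:220,300:400],(390,390)),cv2.resize(f(w)[:,:],(400,300))[:,:]]) if 0 else cv2.resize(f(c)[120:220,300:400],(390,390)))
print(r.inv().apply(np.array([453.9,-307,300])-p))
```

```text
[419.181 299.847 295.914] [0.393 0.255 1.435 0.    1.446 1.59 ] [[ 0.931  0.365  0.005]
 [ 0.365 -0.931  0.002]
 [ 0.006 -0.    -1.   ]]
[-189.303  577.6     -5.245]
```

View pics/t2.png

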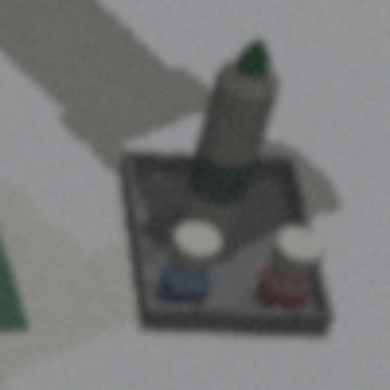

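The bottle stands upright in the tray's empty half, and both jars are where they were. Now over the dock, turning the jaws to the scanner's faces.

move_arm(
  motion=[
    {"offset": [-0.018, 0.055, -0.004], "angular": [0, 0, 0], "jaw": 0.085},
    {"offset": [-0.036, 0.11, -0.004], "angular": [0, 0, 0], "jaw": 0.085},
    {"offset": [-0.054, 0.165, -0.004], "angular": [0, 0, 0], "jaw": 0.085},
    {"offset": [-0.072, 0.22, -0.004], "angular": [0, 0, 0], "jaw": 0.085},
    {"offset": [-0.09, 0.275, -0.004], "angular": [0, 0, 0], "jaw": 0.085},
  ],
)

```text
time_s: 8.98
eef_pos: [434.4, 8.9, 295.0]
ee_rot: [-0.001, 0.983, 0.186, -0.001]
force: [1.0, -0.5, -0.2]
grip_width: 0.996
```

move_arm(
  motion=[
    {"offset": [-0.018, 0.055, 0], "angular": [0, 0, 8], "jaw": 0.085},
    {"offset": [-0.036, 0.11, 0], "angular": [0, 0, 16], "jaw": 0.085},
    {"offset": [-0.054, 0.165, 0], "angular": [0, 0, 24], "jaw": 0.085},
    {"offset": [-0.072, 0.22, 0], "angular": [0, 0, 31], "jaw": 0.085},
    {"offset": [-0.09, 0.27, 0], "angular": [0, 0, 36], "jaw": 0.085},
  ],
)

```text
time_s: 9.6
eef_pos: [449.4, -275.4, 294.6]
ee_rot: [-0.001, 0.992, -0.129, -0.001]
force: [0.7, 0.4, 0.3]
grip_width: 0.993
```

move_arm(
  motion=[
    {"offset": [0, 0, 0], "angular": [0, 0, 0], "jaw": 0.085},
    {"offset": [0, 0, 0], "angular": [0, 0, 0], "jaw": 0.085},
  ],
)

```text
time_s: 9.85
eef_pos: [449.7, -273.0, 295.3]
ee_rot: [-0.001, 0.992, -0.127, -0.001]
force: [-0.4, -0.2, 0.4]
grip_width: 0.997
```

Run:
```python
from h import *
import pickle
np.set_printoptions(precision=3,suppress=True)
p,r=tool();s=ctrl.sense();print(p,s['joints'],r.as_matrix())
w=cap('wrist','wh.png');pickle.dump(w,open('wh.pkl','wb'))
hsv=cv2.cvtColor(w['img'],cv2.COLOR_RGB2HSV)
m=cv2.inRange(hsv,(22,120,60),(34,255,255))
n,l,st,ce=cv2.connectedComponentsWithStats(m)
for i in range(1,n):
    if st[i,4]>30:
        q=atz(w,*ce[i],162);print(st[i],ce[i],q,r.inv().apply(q-p),cv2.minAreaRect(np.argwhere(l==i)[:,::-1].astype(np.float32)))
```

```text
[ 449.693 -272.982  295.34 ] [-0.769  0.284  1.398  0.     1.462  1.056] [[ 0.968 -0.251 -0.002]
 [-0.251 -0.968  0.002]
 [-0.002 -0.002 -1.   ]]
[268 139  25  26 178] [276.275 145.742] [ 480.583 -300.319  162.   ] [ 37.093  18.91  133.22 ] ((275.2437744140625, 146.99342346191406), (18.81373405456543, 31.102476119995117), 46.46879959106445)
[281 162  18  18 287] [289.76  170.188] [ 454.777 -307.316  162.   ] [ 13.874  32.168 133.255] ((289.5, 170.5), (17.0, 17.0), 90.0)
[124 182  42  40 792] [144.374 201.736] [ 459.906 -161.616  162.   ] [ -17.778 -110.145  133.56 ] ((144.75001525878906, 201.25001525878906), (39.59797668457031, 38.890872955322266), 45.0)
[ 17 194  22  21  82] [ 30.439 201.841] [488.38  -51.215 162.   ] [ -17.964 -224.157  133.744] ((29.280485153198242, 201.52438354492188), (23.211645126342773, 15.704900741577148), 57.094757080078125)
```

move_arm(
  motion=[
    {"offset": [0.014, 0.032, 0.02], "angular": [0, 0, 0], "jaw": 0.085},
    {"offset": [0.014, 0.032, 0.07], "angular": [0, 0, 0], "jaw": 0.085},
    {"offset": [0.014, 0.032, 0.12], "angular": [0, 0, 0], "jaw": 0.085},
    {"offset": [0.014, 0.032, 0.165], "angular": [0, 0, 0], "jaw": 0.085},
    {"offset": [0.014, 0.032, 0.182], "angular": [0, 0, 0], "jaw": 0.085},
  ],
)

```text
time_s: 10.52
eef_pos: [454.8, -305.8, 112.2]
ee_rot: [-0.001, 0.992, -0.126, -0.002]
force: [0.5, 0.3, 0.5]
grip_width: 0.997
```

move_arm(
  motion=[
    {"offset": [0, 0, 0], "angular": [0, 0, 0], "jaw": 0.05},
    {"offset": [0, 0, 0], "angular": [0, 0, 0], "jaw": 0.035},
    {"offset": [0, 0, 0], "angular": [0, 0, 0], "jaw": 0.015},
    {"offset": [0, 0, 0], "angular": [0, 0, 0], "jaw": 0.015},
    {"offset": [0, 0, 0], "angular": [0, 0, 0], "jaw": 0.015},
  ],
  squeeze=60,
)

```text
time_s: 11.15
eef_pos: [455.9, -308.2, 115.9]
ee_rot: [0.0, 0.992, -0.127, 0.001]
force: [0.1, 1.3, 6.5]
grip_width: 0.295
```

move_arm(
  motion=[
    {"offset": [0, 0, 0], "angular": [0, 0, 0], "jaw": 0.015},
    {"offset": [0, 0, -0.01], "angular": [0, 0, 0], "jaw": 0.015},
    {"offset": [0, 0, -0.03], "angular": [0, 0, 0], "jaw": 0.015},
    {"offset": [0, 0, -0.055], "angular": [0, 0, 0], "jaw": 0.015},
    {"offset": [0, 0, -0.08], "angular": [0, 0, 0], "jaw": 0.015},
  ],
)

```text
time_s: 11.78
eef_pos: [455.3, -308.1, 196.0]
ee_rot: [0.0, 0.992, -0.127, -0.0]
force: [-0.2, -0.2, -1.7]
grip_width: 0.301
```

Run:
```python
from h import *
np.set_printoptions(precision=3,suppress=True)
p,r=tool();s=ctrl.sense();print(p,s['joints'],r.as_matrix(),s['force'],s['grip_width']*85.4)
n=R.from_euler('z',-4,degrees=True).apply([-np.sin(np.radians(40)),0,np.cos(np.radians(40))])
for L in ([684,-137.5,65],[686.5,-141.3,65]):
    lens=np.array(L)+70*n; t=lens+107*n; print('lens',lens,'tcp',t,r.inv().apply(t-p))
Y=R.from_euler('z',-4,degrees=True).apply([0,-1,0]);Z=-n;X=np.cross(Y,Z)
Rt=R.from_matrix(np.stack([X,Y,Z],1));print((r.inv()*Rt).as_rotvec(degrees=True))
```

```text
[ 455.26  -308.064  195.965] [-0.808  0.406  1.491 -0.     1.245  1.017] [[ 0.968 -0.252 -0.   ]
 [-0.252 -0.968 -0.   ]
 [-0.     0.    -1.   ]] [-0.168 -0.214 -1.747] 25.69683402239976
lens [ 639.114 -134.361  118.623] tcp [ 570.504 -129.564  200.59 ] [  66.58  -201.768   -4.667]
lens [ 641.614 -138.161  118.623] tcp [ 573.004 -133.364  200.59 ] [  69.957 -198.72    -4.667]
[  3.702  39.895 -10.148]
```

move_arm(
  motion=[
    {"offset": [0, -0.02, -0.03], "angular": [0, 0, 0], "jaw": 0.015},
    {"offset": [0.012, -0.06, -0.03], "angular": [0.9, 10.0, -2.5], "jaw": 0.015},
    {"offset": [0.024, -0.11, -0.03], "angular": [1.8, 20.0, -5.0], "jaw": 0.015},
    {"offset": [0.036, -0.16, -0.03], "angular": [2.8, 30.0, -7.6], "jaw": 0.015},
    {"offset": [0.048, -0.196, -0.03], "angular": [3.7, 39.9, -10.1], "jaw": 0.015},
  ],
)

```text
time_s: 12.4
eef_pos: [551.4, -128.9, 225.8]
ee_rot: [0.013, 0.938, -0.032, 0.345]
force: [2.0, 0.8, -0.9]
grip_width: 0.301
```

move_arm(
  motion=[
    {"offset": [0, 0, 0], "angular": [0, 0, 0], "jaw": 0.015},
    {"offset": [0, 0, 0], "angular": [0, 0, 0], "jaw": 0.015},
  ],
)

```text
time_s: 12.65
eef_pos: [551.4, -131.1, 225.4]
ee_rot: [0.012, 0.939, -0.033, 0.342]
force: [-0.4, -0.2, -1.4]
grip_width: 0.297
```

Run:
```python
from h import *
import pickle
np.set_printoptions(precision=3,suppress=True)
p,r=tool();s=ctrl.sense();print(p,s['joints'],r.as_matrix(),s['force'],s['grip_width']*85.4)
cs={n:cap(n) for n in('scene','top','wrist')};pickle.dump(cs,open('p1.pkl','wb'))
f=lambda c:cv2.cvtColor(c['img'],cv2.COLOR_RGB2BGR)
g=lambda i,k:np.clip(i*k,0,255).astype('uint8')
w=cv2.resize(f(cs['wrist'])[0:384,60:450],(400,394))
w=cv2.resize(f(cs['wrist']),(520,390),interpolation=cv2.INTER_CUBIC)
sc=cv2.resize(g(f(cs['scene'])[170:300,140:233],1.4),(279,390),interpolation=cv2.INTER_CUBIC)
cv2.imwrite('pics/p1.png',np.hstack([w,sc]))
```

```text
[ 551.383 -131.089  225.41 ] [-0.581  0.147  1.917  0.654  0.541  0.584] [[ 0.764 -0.07   0.641]
 [-0.054 -0.998 -0.045]
 [ 0.642  0.    -0.766]] [-0.39  -0.214 -1.355] 25.37927436616117
```

View pics/p1.png

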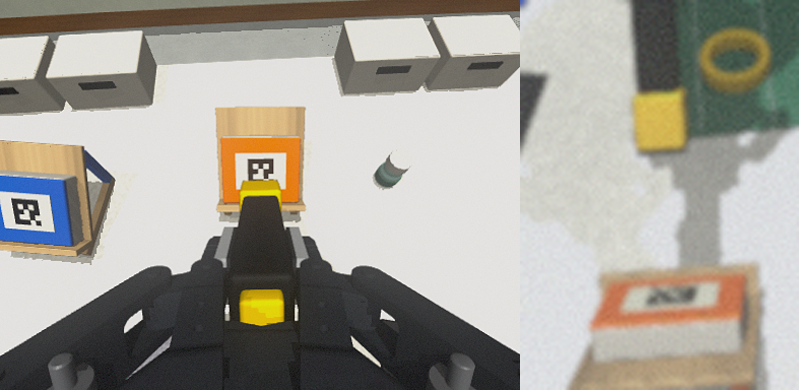

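The wrist view shows the label at about (261,152–200) centred ahead of the scanner head (241–281, front edge at row 181), with no roll between them. The scene crop shows the head clear of the lid. I fit the label pose numerically from the wrist images.

Run:
```python
from h import *
import pickle
from scipy.optimize import least_squares
np.set_printoptions(precision=2,suppress=True)
b=pickle.load(open('wb.pkl','rb'));cs=pickle.load(open('p1.pkl','rb'));T0=pickle.load(open('c0.pkl','rb'))
def quad(c,box):
    x0,y0,x1,y1=box;im=c['img'][y0:y1,x0:x1];k=6
    im=cv2.resize(im,None,fx=k,fy=k,interpolation=cv2.INTER_CUBIC)
    hsv=cv2.cvtColor(im,cv2.COLOR_RGB2HSV);o=cv2.inRange(hsv,(3,150,60),(16,255,255))
    cn=max(cv2.findContours(o,cv2.RETR_EXTERNAL,cv2.CHAIN_APPROX_NONE)[0],key=cv2.contourArea)
    f=np.zeros_like(o);cv2.drawContours(f,[cv2.convexHull(cn)],-1,255,-1)
    f=cv2.erode(f,np.ones((9,9)));h=f&~o;h=cv2.morphologyEx(h,cv2.MORPH_OPEN,np.ones((7,7)))
    cn=max(cv2.findContours(h,cv2.RETR_EXTERNAL,cv2.CHAIN_APPROX_NONE)[0],key=cv2.contourArea)
    hl=cv2.convexHull(cn)
    q=cv2.approxPolyN(hl,4,ensure_convex=True).reshape(-1,2) if hasattr(cv2,'approxPolyN') else cv2.boxPoints(cv2.minAreaRect(cn))
    return (q+.5)/k-.5+[x0,y0]
qb=quad(b,(230,10,355,130));qt=quad(T0['top'],(298,106,340,152));qw=quad(cs['wrist'],(205,125,305,178))
print(qb,qt,qw,sep='\n')
s=np.radians(40)
def corners(v):
    Rz=R.from_euler('z',v[3],degrees=True)
    X=Rz.apply([np.cos(s),0,np.sin(s)]);Y=Rz.apply([0,1,0])
    return np.array([v[:3]+22*i*X+30*j*Y for i,j in((1,1),(1,-1),(-1,-1),(-1,1))])
def match(pr,q): return np.concatenate([p-q[np.argmin(np.linalg.norm(q-p,axis=1))] for p in pr])
v0=[685,-140,65,-4]
res=lambda use:(lambda v:np.concatenate([match(proj(c,corners(v))[:m],q) for c,q,m in use]))
for use in ([(b,qb,4),(cs['wrist'],qw,2)],[(b,qb,4)],[(T0['top'],qt,4)]):
    o=least_squares(lambda v:np.r_[res(use)(v),(v[2]-65)/4],v0);print(o.x,np.abs(o.fun).max())
p,r=tool();print('axis hit: lens at s=110:',p+110*r.as_matrix()[:,2])
# yellow head in scene/wrist
w=cs['wrist'];print((proj(w,[p+r.apply(a) for a in [(13,-16,110),(16,-16,110),(16,16,110),(16,-16,72)]])+.5)*520/512)
c=cs['scene'];print((proj(c,[p+r.apply(a) for a in [(-16,-16,110),(16,-16,110),(16,16,110),(-16,16,110)]])-[140,170]+.5)*3+[520,0])
```

```text
[[323.42  69.25]
 [303.75 101.42]
 [256.92  77.92]
 [271.25  42.42]]
[[329.08 128.25]
 [326.92 141.42]
 [307.08 140.08]
 [308.42 126.75]]
[[281.25 177.42]
 [231.58 177.42]
 [230.42 150.08]
 [281.75 149.58]]
[ 684.99 -141.49   67.62   -3.66] 0.7036869943212878
[ 684.95 -141.47   68.46   -3.71] 0.8656316430753996
[ 684.42 -137.27   65.33   -3.14] 0.6031633917261843
axis hit: lens at s=110: [ 622.01 -136.5   140.99]
[[241.34 179.53]
 [241.28 176.11]
 [278.62 176.09]
 [237.76 187.28]]
[[687.86 144.13]
 [682.69 154.4 ]
 [631.53 157.11]
 [639.   146.68]]
```

Run:
```python
from h import *
import pickle
from scipy.optimize import least_squares
np.set_printoptions(precision=2,suppress=True)
cs=pickle.load(open('p1.pkl','rb'));p,r=tool()
def ym(c,x0,y0,x1,y1):
    k=4;im=cv2.resize(c['img'][y0:y1,x0:x1],None,fx=k,fy=k,interpolation=cv2.INTER_CUBIC)
    m=cv2.inRange(cv2.cvtColor(im,cv2.COLOR_RGB2HSV),(20,110,50),(36,255,255))
    cn=max(cv2.findContours(m,cv2.RETR_EXTERNAL,cv2.CHAIN_APPROX_NONE)[0],key=cv2.contourArea)
    q=cv2.convexHull(cn).reshape(-1,2);return (q+.5)/k-.5+[x0,y0]
w,c=cs['wrist'],cs['scene']
hw=ym(w,220,160,300,230);hs=ym(c,165,185,205,225);cw=ym(w,220,270,300,330)
for n,q in(('head w',hw),('head s',hs),('cap w',cw)):print(n,q.min(0),q.max(0),'poly',cv2.approxPolyDP(q.astype(np.float32),1.2,True).reshape(-1,2).tolist())
def box(s0,s1,h,v):   # v: s, dx, tilt deg about tool y, dy
    Rt=R.from_euler('y',v[2],degrees=True)
    P=np.array([(i*h,j*h,z) for z in(v[0]-s0,v[0]-s1) for i in(-1,1) for j in(-1,1)],float)
    G=np.array([0,0,-8.]);P=Rt.apply(P-G)+G+[v[1],v[3],0]
    return p+r.apply(P)
def rs(v):
    H=box(0,38,16,v);a=proj(w,H);b=proj(c,H)
    C=proj(w,box(147,156,8,v))
    return np.r_[a[:,1].min()-hw[:,1].min(),a[:,0].max()-hw[:,0].max(),a[:,0].min()-hw[:,0].min(),
      b.max(0)-hs.max(0),b.min(0)[0]-hs.min(0)[0],C[[6,7]].mean(0)[1]-cw[:,1].min() if 0 else 0,(v[1])/5]
for v0 in([110,0,0,0],):
    o=least_squares(rs,v0);print(o.x,o.fun)
    print(rs([110,0,0,0]))
print(proj(w,box(147,156,8,[110,0,0,0])))
```

```text
head w [235.12 176.62] [277.38 209.88] poly [[272.875, 178.125], [276.625, 189.125], [276.125, 209.875], [235.375, 207.625], [235.125, 190.375], [239.125, 178.125], [255.375, 176.625]]
head s [177.62 199.12] [195.12 219.62] poly [[193.625, 199.375], [195.125, 213.625], [193.875, 218.375], [180.375, 219.625], [178.375, 215.125], [178.125, 202.375], [182.625, 200.125]]
cap w [234.38 284.12] [279.88 320.62] poly [[276.875, 285.125], [279.875, 296.375], [279.375, 316.375], [254.125, 320.625], [235.125, 316.125], [234.375, 298.125], [237.625, 285.625], [258.625, 284.125]]
[107.2   -2.01  -0.44   0.44] [ 0.2   0.2  -1.14  0.16  0.55 -2.5   0.   -0.4 ]
[-3.75 -0.58 -1.52  0.33  2.24 -2.38  0.    0.  ]
[[233.42 312.59]
 [274.06 312.57]
 [232.42 276.95]
 [274.75 276.93]
 [231.46 329.61]
 [275.5  329.59]
 [230.28 291.64]
 [276.32 291.62]]
```

Scanner is square in the grip, with the lens about 108 mm ahead of the TCP and within 2 mm of the tool axis. Moving in 30 mm, then holding for over 2 s.

move_arm(
  motion=[
    {"offset": [0.001, 0, 0.008], "angular": [0, 0, 0], "jaw": 0.015},
    {"offset": [0.002, 0, 0.016], "angular": [0, 0, 0], "jaw": 0.015},
    {"offset": [0.002, 0, 0.024], "angular": [0, 0, 0], "jaw": 0.015},
    {"offset": [0.002, 0, 0.029], "angular": [0, 0, 0], "jaw": 0.015},
    {"offset": [0.002, 0, 0.03], "angular": [0, 0, 0], "jaw": 0.015},
  ],
)

```text
time_s: 13.42
eef_pos: [572.1, -131.8, 202.7]
ee_rot: [0.012, 0.939, -0.033, 0.342]
force: [0.8, 0.7, -1.6]
grip_width: 0.297
```

move_arm(
  motion=[
    {"offset": [0, 0, 0], "angular": [0, 0, 0], "jaw": 0.015},
    {"offset": [0, 0, 0], "angular": [0, 0, 0], "jaw": 0.015},
    {"offset": [0, 0, 0], "angular": [0, 0, 0], "jaw": 0.015},
    {"offset": [0, 0, 0], "angular": [0, 0, 0], "jaw": 0.015},
    {"offset": [0, 0, 0], "angular": [0, 0, 0], "jaw": 0.015},
  ],
)

```text
time_s: 14.05
eef_pos: [572.0, -132.0, 203.1]
ee_rot: [0.012, 0.939, -0.033, 0.342]
force: [-0.8, -0.4, -1.8]
grip_width: 0.297
```

Run:
```python
from h import *
import pickle
np.set_printoptions(precision=3,suppress=True)
p,r=tool();s=ctrl.sense();print(p,s['dq'],r.as_matrix(),s['force'])
n=R.from_euler('z',-3.7,degrees=True).apply([-np.sin(np.radians(40)),0,np.cos(np.radians(40))])
L=np.array([685,-141,66.]);z=r.apply([0,0,1])
for a in([-1.5,.5,108],[0,0,110],[-3,.5,106]):
    l=p+r.apply(a);k=(n@(L-l))/(n@z);h=l+k*z;print('dist',k,'miss',h-L,'ang',np.degrees(np.arccos(-n@z)))
cs={k:cap(k) for k in('scene','wrist')};pickle.dump(cs,open('p2.pkl','wb'))
c=cs['scene'];k=4;x0,y0=170,190
im=cv2.resize(c['img'][y0:240,x0:215],None,fx=k,fy=k,interpolation=cv2.INTER_CUBIC)
m=cv2.inRange(cv2.cvtColor(im,cv2.COLOR_RGB2HSV),(20,110,50),(36,255,255))
cn=max(cv2.findContours(m,cv2.RETR_EXTERNAL,cv2.CHAIN_APPROX_NONE)[0],key=cv2.contourArea).reshape(-1,2)
q=(cn+.5)/k-.5+[x0,y0];print('seen',q.min(0),q.max(0))
for a in([-1.5,.5,108],[0,0,110],[-3,.5,106]):
    P=[p+r.apply(np.array(a)+[16*i,16*j,-zz]) for zz in(0,38) for i in(-1,1) for j in(-1,1)];b=proj(c,P);print(b.min(0),b.max(0))
# label in scene: code centre
print('label proj scene',proj(c,[L]))
```

```text
[ 572.006 -131.964  203.12 ] [-0.001  0.002  0.     0.003  0.     0.   ] [[ 0.764 -0.071  0.641]
 [-0.054 -0.998 -0.045]
 [ 0.643 -0.    -0.766]] [-0.766 -0.401 -1.847]
dist 69.89712651210539 miss [-0.068  0.598 -0.09 ] ang 0.20658238948815785
dist 67.89576667160061 miss [1.112 1.016 0.876] ang 0.20658238948815785
dist 71.89668946917706 miss [-1.215  0.68  -1.054] ang 0.20658238948815785
seen [178.375 214.625] [195.875 235.125]
[176.582 212.645] [196.617 236.332]
[176.804 213.768] [196.86  237.543]
[176.628 211.512] [196.627 235.111]
label proj scene [[189.61  268.256]]
```

move_arm(
  motion=[
    {"offset": [0, 0, 0], "angular": [0, 0, 0], "jaw": 0.015},
    {"offset": [0, 0, 0], "angular": [0, 0, 0], "jaw": 0.015},
    {"offset": [0, 0, 0], "angular": [0, 0, 0], "jaw": 0.015},
    {"offset": [0, 0, 0], "angular": [0, 0, 0], "jaw": 0.015},
    {"offset": [0, 0, 0], "angular": [0, 0, 0], "jaw": 0.015},
  ],
)

```text
time_s: 14.78
eef_pos: [572.0, -131.9, 203.1]
ee_rot: [0.012, 0.939, -0.033, 0.342]
force: [0.1, 0.5, -2.3]
grip_width: 0.296
```

move_arm(
  motion=[
    {"offset": [0, 0, 0], "angular": [0, 0, 0], "jaw": 0.015},
    {"offset": [0, 0, 0], "angular": [0, 0, 0], "jaw": 0.015},
    {"offset": [0, 0, 0], "angular": [0, 0, 0], "jaw": 0.015},
    {"offset": [0, 0, 0], "angular": [0, 0, 0], "jaw": 0.015},
    {"offset": [0, 0, 0], "angular": [0, 0, 0], "jaw": 0.015},
  ],
)

```text
time_s: 15.4
eef_pos: [572.0, -131.9, 203.1]
ee_rot: [0.012, 0.939, -0.033, 0.342]
force: [-0.7, 0.4, -1.4]
grip_width: 0.298
```

move_arm(
  motion=[
    {"offset": [0, 0, 0], "angular": [0, 0, 0], "jaw": 0.015},
    {"offset": [0, 0, 0], "angular": [0, 0, 0], "jaw": 0.015},
    {"offset": [0, 0, 0], "angular": [0, 0, 0], "jaw": 0.015},
    {"offset": [0, 0, 0], "angular": [0, 0, 0], "jaw": 0.015},
    {"offset": [0, 0, 0], "angular": [0, 0, 0], "jaw": 0.015},
  ],
)

```text
time_s: 16.02
eef_pos: [572.0, -131.9, 203.1]
ee_rot: [0.012, 0.939, -0.033, 0.342]
force: [-0.6, -0.5, -0.8]
grip_width: 0.299
```

move_arm(
  motion=[
    {"offset": [0, 0, 0], "angular": [0, 0, 0], "jaw": 0.015},
    {"offset": [0, 0, 0], "angular": [0, 0, 0], "jaw": 0.015},
    {"offset": [0, 0, 0], "angular": [0, 0, 0], "jaw": 0.015},
    {"offset": [0, 0, 0], "angular": [0, 0, 0], "jaw": 0.015},
    {"offset": [0, 0, 0], "angular": [0, 0, 0], "jaw": 0.015},
  ],
)

```text
time_s: 16.65
eef_pos: [572.0, -131.9, 203.1]
ee_rot: [0.012, 0.939, -0.033, 0.342]
force: [0.5, 0.1, -2.0]
grip_width: 0.299
```

move_arm(
  motion=[
    {"offset": [0, 0, -0.015], "angular": [0, 0, 0], "jaw": 0.015},
    {"offset": [0, 0, -0.03], "angular": [0, 0, 0], "jaw": 0.015},
    {"offset": [0, 0, -0.04], "angular": [0, 0, 0], "jaw": 0.015},
    {"offset": [0, 0, -0.04], "angular": [0, 0, 0], "jaw": 0.015},
  ],
)

```text
time_s: 17.15
eef_pos: [546.2, -130.3, 234.8]
ee_rot: [0.012, 0.939, -0.033, 0.343]
force: [0.3, 0.9, -1.5]
grip_width: 0.297
```

Run:
```python
from h import *
np.set_printoptions(precision=3,suppress=True)
p,r=tool();print(p,r.as_matrix())
print(r.inv().apply(np.array([455.6,-308.2,226])-p))
x=np.array([.968,-.252,0]);x/=np.linalg.norm(x);y=np.array([x[1],-x[0],0]);Rt=R.from_matrix(np.stack([x,y,[0,0,-1]],1))
print((r.inv()*Rt).as_rotvec(degrees=True))
```

```text
[ 546.151 -130.319  234.797] [[ 0.763 -0.071  0.643]
 [-0.054 -0.997 -0.046]
 [ 0.644  0.    -0.765]]
[-65.163 183.849 -43.264]
[ -3.658 -39.991  10.102]
```

move_arm(
  motion=[
    {"offset": [-0.013, 0.037, -0.009], "angular": [-0.7, -8, 2], "jaw": 0.015},
    {"offset": [-0.026, 0.074, -0.017], "angular": [-1.5, -16, 4], "jaw": 0.015},
    {"offset": [-0.039, 0.11, -0.026], "angular": [-2.2, -24, 6.1], "jaw": 0.015},
    {"offset": [-0.052, 0.147, -0.035], "angular": [-2.9, -32, 8.1], "jaw": 0.015},
    {"offset": [-0.065, 0.184, -0.043], "angular": [-3.66, -40, 10.1], "jaw": 0.015},
  ],
)

```text
time_s: 17.77
eef_pos: [455.7, -309.5, 224.9]
ee_rot: [-0.0, 0.992, -0.128, -0.003]
force: [-0.3, -0.7, -1.8]
grip_width: 0.293
```

move_arm(
  motion=[
    {"offset": [0, 0, 0], "angular": [0, 0, 0], "jaw": 0.015},
    {"offset": [0, 0, 0], "angular": [0, 0, 0], "jaw": 0.015},
  ],
)

```text
time_s: 18.02
eef_pos: [456.4, -307.7, 224.4]
ee_rot: [-0.001, 0.992, -0.127, -0.0]
force: [1.0, -0.1, -1.6]
grip_width: 0.297
```

Run:
```python
from h import *
import pickle
np.set_printoptions(precision=3,suppress=True)
p,r=tool();print(p,r.as_matrix())
x=np.array([.968,-.252,0]);x/=np.linalg.norm(x);y=np.array([x[1],-x[0],0]);Rt=R.from_matrix(np.stack([x,y,[0,0,-1]],1))
print(r.inv().apply(np.array([455.3,-308.2,170])-p),(r.inv()*Rt).as_rotvec(degrees=True))
```

```text
[ 456.363 -307.668  224.38 ] [[ 0.968 -0.251 -0.001]
 [-0.251 -0.968  0.002]
 [-0.001 -0.001 -1.   ]]
[-0.834  0.859 54.38 ] [-0.082  0.064  0.051]
```

move_arm(
  motion=[
    {"offset": [-0.001, 0.001, 0.02], "angular": [0, 0, 0], "jaw": 0.015},
    {"offset": [-0.001, 0.001, 0.045], "angular": [0, 0, 0], "jaw": 0.015},
    {"offset": [-0.001, 0.001, 0.065], "angular": [0, 0, 0], "jaw": 0.015},
    {"offset": [-0.001, 0.001, 0.075], "angular": [0, 0, 0], "jaw": 0.015},
    {"offset": [-0.001, 0.001, 0.08], "angular": [0, 0, 0], "jaw": 0.015},
  ],
)

```text
time_s: 18.65
eef_pos: [455.0, -308.4, 144.9]
ee_rot: [-0.0, 0.992, -0.126, -0.001]
force: [-1.0, -0.3, -1.4]
grip_width: 0.302
```

move_arm(
  motion=[
    {"offset": [0, 0, 0.008], "angular": [0, 0, 0], "jaw": 0.015},
    {"offset": [0, 0, 0.016], "angular": [0, 0, 0], "jaw": 0.015},
    {"offset": [0, 0, 0.022], "angular": [0, 0, 0], "jaw": 0.015},
    {"offset": [0, 0, 0.025], "angular": [0, 0, 0], "jaw": 0.015},
    {"offset": [0, 0, 0.025], "angular": [0, 0, 0], "jaw": 0.015},
  ],
)

```text
time_s: 19.27
eef_pos: [454.8, -308.8, 119.7]
ee_rot: [-0.0, 0.992, -0.127, -0.001]
force: [0.2, 0.3, -1.6]
grip_width: 0.302
```

move_arm(
  motion=[
    {"offset": [0, 0, 0.001], "angular": [0, 0, 0], "jaw": 0.015},
    {"offset": [0, 0, 0.002], "angular": [0, 0, 0], "jaw": 0.015},
    {"offset": [0, 0, 0.003], "angular": [0, 0, 0], "jaw": 0.015},
    {"offset": [0, 0, 0.003], "angular": [0, 0, 0], "jaw": 0.015},
  ],
)

```text
time_s: 19.77
eef_pos: [454.7, -308.8, 116.7]
ee_rot: [-0.0, 0.992, -0.127, -0.001]
force: [-0.2, -0.5, -1.6]
grip_width: 0.297
```

move_arm(
  motion=[
    {"offset": [0, 0, 0.001], "angular": [0, 0, 0], "jaw": 0.015},
    {"offset": [0, 0, 0.0015], "angular": [0, 0, 0], "jaw": 0.015},
    {"offset": [0, 0, 0.0015], "angular": [0, 0, 0], "jaw": 0.015},
  ],
)

```text
time_s: 20.15
eef_pos: [454.9, -308.9, 115.9]
ee_rot: [-0.0, 0.992, -0.127, -0.001]
force: [-0.7, 1.2, 6.5]
grip_width: 0.297
```

Contact with the well floor at the same height as when it was taken. Releasing.

move_arm(
  motion=[
    {"offset": [0, 0, 0], "angular": [0, 0, 0], "jaw": 0.028},
    {"offset": [0, 0, 0], "angular": [0, 0, 0], "jaw": 0.035},
    {"offset": [0, 0, 0], "angular": [0, 0, 0], "jaw": 0.05},
    {"offset": [0, 0, 0], "angular": [0, 0, 0], "jaw": 0.085},
    {"offset": [0, 0, 0], "angular": [0, 0, 0], "jaw": 0.085},
  ],
)

```text
time_s: 20.78
eef_pos: [454.8, -308.8, 115.3]
ee_rot: [-0.0, 0.992, -0.127, -0.001]
force: [0.0, 0.3, 0.2]
grip_width: 0.975
```

move_arm(
  motion=[
    {"offset": [0, 0, -0.02], "angular": [0, 0, 0], "jaw": 0.085},
    {"offset": [0, 0, -0.06], "angular": [0, 0, 0], "jaw": 0.085},
    {"offset": [0, 0, -0.1], "angular": [0, 0, 0], "jaw": 0.085},
    {"offset": [0, 0, -0.14], "angular": [0, 0, 0], "jaw": 0.085},
    {"offset": [0, 0, -0.18], "angular": [0, 0, 0], "jaw": 0.085},
  ],
)

```text
time_s: 21.4
eef_pos: [454.9, -308.9, 296.7]
ee_rot: [-0.0, 0.992, -0.127, -0.001]
force: [0.5, 0.4, -0.9]
grip_width: 0.994
```

move_arm(
  motion=[
    {"offset": [-0.1, 0.02, 0], "angular": [0, 0, 0], "jaw": 0.085},
    {"offset": [-0.1, 0.04, 0], "angular": [0, 0, 0], "jaw": 0.085},
    {"offset": [-0.1, 0.04, 0], "angular": [0, 0, 0], "jaw": 0.085},
    {"offset": [-0.1, 0.04, 0], "angular": [0, 0, 0], "jaw": 0.085},
    {"offset": [-0.1, 0.04, 0], "angular": [0, 0, 0], "jaw": 0.085},
  ],
)

```text
time_s: 22.02
eef_pos: [348.9, -322.3, 295.3]
ee_rot: [-0.001, 0.992, -0.126, -0.001]
force: [0.4, 1.0, -0.9]
grip_width: 0.996
```

Run:
```python
from h import *
c=cap('scene');p,r=tool();print(p,ctrl.sense()['dq'].round(3))
f=cv2.cvtColor(c['img'],cv2.COLOR_RGB2BGR)
cv2.imwrite('pics/end.png',cv2.resize(f[130:320,80:430],(790,429),interpolation=cv2.INTER_CUBIC))
```

```text
[ 348.92548978 -322.25790335  295.26740785] [-0.001 -0.001  0.004 -0.002 -0.    -0.002]
```

View pics/end.png

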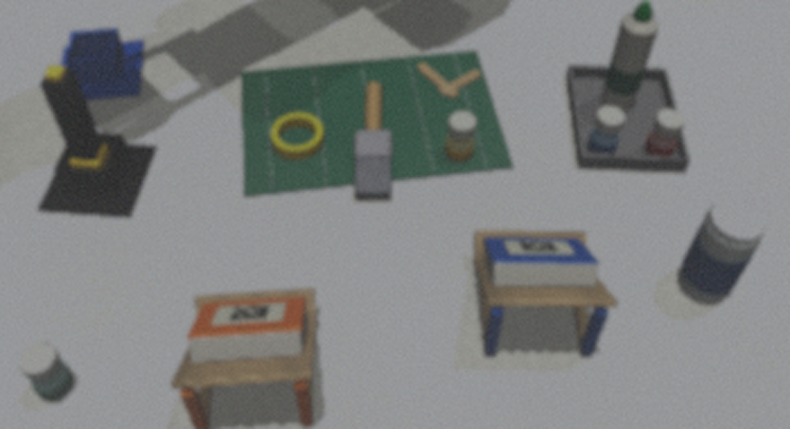

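The scanner stands in the black dock at (75,130), the bottle stands upright in the tray at (632,60), and everything else is where it was.

```bash
python3 -c "
from rig import ctrl
print(ctrl.finish_job())"
```

```text
the job is handed in; nothing more can be done
None
```

The job is done and handed in after about 22 s of robot time, with no failure reported; `finish_job` gives no verdict.

- **Bottle:** it stands upright in the empty half of the grey tray. The jars show no movement in the last picture.
- **Scan:** I held the scanner at the orange label for about 3 s. By my measurements the lens was about 70 mm away (68–72 mm), about 1–2 mm off the label's middle and 0.2° off square. The force readings showed no contact with the easel or box.
- **Scanner:** it is back in the black dock, lens down. It touched the well floor at the same height as when I took it out. The arm is clear and still.

**Disagreements:** the top camera put things 3–5 mm further to the left than the wrist camera. I used the wrist camera because it matched where the gripper closed on the scanner. It is not settled whether a 2–3 mm offset of the scanner in the grip was real or came from the camera, so the aim could be off by that much.

One move call was refused because it lacked the jaw value. I sent it again, and it had no effect on the scene.

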